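# Snap the lid of the soap-flake tub shut

### The job

The snap lid on the round white tub is on, but its rim is not fastened: go round the rim and press each section that still stands up straight down with the fingertips until it clicks, so that all six sections are shut, flush with the lid's middle. Only press: do not grip, lift or tip the tub, leave it standing where it is, and leave the bottle, the mug and the soap bar alone.

Things in the scene. Friction and masses are not known exactly. Their poses are not given: they have to be found in the camera images.
- tub: Loose round white tub of soap flakes, about 1.8 kg, with a snap lid that stays on; 202 mm across over the lid, 108 mm high to the lid's flat middle panel. Origin: centre of its underside, z up. The lid's rim is a ring of six like arc-shaped sections, numbered anticlockwise from above: section 1 lies in the tub's own +x direction, each next one 60 degrees further.
- lid_centre (a point): Centre of the top of the lid's flat middle panel (146 mm across), 108 mm above the tub's underside. Around it, each rim section's flat top is an arc-shaped band 24 mm wide (76 to 100 mm from the tub's axis) and about 80 mm long, with gaps of about 9 mm between neighbours.
- section1_top (a point): Middle of the top face of rim section 1, 88 mm from the tub's axis; it moves with the section. Open: 116 mm above the table, 8 mm proud of the middle panel. Shut: 108 mm, flush with the panel.
- section2_top (a point): Middle of the top face of rim section 2, 88 mm from the tub's axis; it moves with the section. Open: 116 mm above the table, 8 mm proud of the middle panel. Shut: 108 mm, flush with the panel.
- section3_top (a point): Middle of the top face of rim section 3, 88 mm from the tub's axis; it moves with the section. Open: 116 mm above the table, 8 mm proud of the middle panel. Shut: 108 mm, flush with the panel.
- section4_top (a point): Middle of the top face of rim section 4, 88 mm from the tub's axis; it moves with the section. Open: 116 mm above the table, 8 mm proud of the middle panel. Shut: 108 mm, flush with the panel.
- section5_top (a point): Middle of the top face of rim section 5, 88 mm from the tub's axis; it moves with the section. Open: 116 mm above the table, 8 mm proud of the middle panel. Shut: 108 mm, flush with the panel.
- section6_top (a point): Middle of the top face of rim section 6, 88 mm from the tub's axis; it moves with the section. Open: 116 mm above the table, 8 mm proud of the middle panel. Shut: 108 mm, flush with the panel.
- section1 (a joint): How far rim section 1 is pressed down: 0 = open, 0.008 m = fully shut. It slides straight down against a snap: about 8 N to start it, easing to nothing at 4 mm; past that it snaps down by itself and stays shut; let go sooner it springs back up. Hard stop at 8 mm. Always open at the start.
- section2 (a joint): How far rim section 2 is pressed down: 0 = open, 0.008 m = fully shut. It slides straight down against a snap: about 8 N to start it, easing to nothing at 4 mm; past that it snaps down by itself and stays shut; let go sooner it springs back up. Hard stop at 8 mm. May be shut already at the start.
- section3 (a joint): How far rim section 3 is pressed down: 0 = open, 0.008 m = fully shut. It slides straight down against a snap: about 8 N to start it, easing to nothing at 4 mm; past that it snaps down by itself and stays shut; let go sooner it springs back up. Hard stop at 8 mm. Always open at the start.
- section4 (a joint): How far rim section 4 is pressed down: 0 = open, 0.008 m = fully shut. It slides straight down against a snap: about 8 N to start it, easing to nothing at 4 mm; past that it snaps down by itself and stays shut; let go sooner it springs back up. Hard stop at 8 mm. Always open at the start.
- section5 (a joint): How far rim section 5 is pressed down: 0 = open, 0.008 m = fully shut. It slides straight down against a snap: about 8 N to start it, easing to nothing at 4 mm; past that it snaps down by itself and stays shut; let go sooner it springs back up. Hard stop at 8 mm. May be shut already at the start.
- section6 (a joint): How far rim section 6 is pressed down: 0 = open, 0.008 m = fully shut. It slides straight down against a snap: about 8 N to start it, easing to nothing at 4 mm; past that it snaps down by itself and stays shut; let go sooner it springs back up. Hard stop at 8 mm. Always open at the start.
- bottle: Bystander: white capped plastic bottle, 60 mm across, 150 mm tall, standing loose. Origin: centre of its underside.
- pitcher: Bystander: steel measuring mug with handle, 84 mm across, 100 mm tall, standing loose. Origin: centre of its underside.
- soap_bar: Bystander: loose bar of soap, 85 x 60 x 30 mm, lying flat. Origin: centre of its underside.
Not all that is in view belongs to the job. What is meant by the tub is not turquoise, and is the smaller of those in its own colour.

How it is judged:
By the outcome, as a careful person would: the job done as asked, in the order asked, and still so for the second after the job is handed in, with the robot touching nothing.
It also fails if it takes over 64 s, if anything falls off the work surface, if the arm or the gripper's body presses on something with over 40 N, if the wrist force passes 120 N, or if a joint passes its speed limit or range.

### The arm

A 7-joint arm with a two-finger parallel gripper is mounted at the origin on the work surface. World frame = base frame: x ahead of the robot, y to its left, z up, the work surface at z = 0. Lengths are in mm, angles in rad, forces in N, time in s.
With the tool pointing down it reaches from about 400 to 900 mm from the base axis. Payload 5.5 kg.
Tool frame: the origin (TCP) lies on the mounting face of the last link; the fingertips stand 178 mm ahead of it and the grasp point (between the pads) lies 159 mm ahead of it; z points along the fingers, y is the line along which they close (so a half turn about z gives the same grasp; the last joint's range is limited). The gripper opens to 92 mm and grips with 3 to 60 N. Pads are 19 mm wide; open, the fingers measure 130 mm over their backs; the gripper's body (75 mm by 190 mm) begins 47 mm behind the grasp point.
Start: joints at [1.552, 0.501, -0.427, 1.55, 0.221, 1.138, -0.21], TCP at [180.782, -624.351, 404.729] pointing down, gripper open.
Joint ranges: [-2.88, 2.88], [-0.31, 2.03], [-1.54, 1.56], [0.2, 2.42], [-1.41, 4.55], [0.19, 2.02], [-2.57, 2.57]. Speed limits (rad/s): [2.57, 2.57, 3.14, 3.14, 3.14, 3.14, 3.14].

### API

Orientations are given as [roll, pitch, yaw] about the fixed x, y, z axes, in that order (R = Rz(yaw) Ry(pitch) Rx(roll)).
In Python, from plant import get_state, camera, camera_info, ticket gives the robot as it stands. The module is installed in compiled form; this text tells all that it offers.
- The arm moves only by the shell command python3 -m inch 'ROWS' [FORCE]. ROWS is text: rows parted by semicolons, each of 7 numbers parted by spaces: the finger opening in cm, from 0 to 9.18, then the shift along the tool's x, y, z in cm, then the turn, a rotation vector about the tool's x, y, z in rad. In form: fingers tx ty tz ax ay az; .... A call has 1 to 8 rows; each row shifts and turns the commanded pose from where the row before left it, along the tool's axes as they then stand; what a row does not reach is not made up. A row lasts 1/10 s, in which the tool goes at most 50 mm and 8.59 degrees, less where a joint would pass 70% of its speed; a pose out of reach is approached as far as the arm can. A call with a gripper value outside its range is refused whole. The fingers move at their own pace and stop on an object; FORCE is the grip in N (left out, the last holds). Time passes only in rows, so rows that do not move let the fingers close. It gives the time, the measured TCP pose, the force, the opening and the grip force at its end, in the units of the state.
- get_state(): the state, without advancing time (a new reading comes with each control period).
- camera(name): name is "scene" or "top" or "wrist"; returns the picture (480x640x3 uint8, red, green, blue); there is no depth.
- camera_info(name): a dict with "fx", "fy", "cx", "cy" (pixels), "T" (4x4, takes a point from camera to world coordinates); the wrist camera has in their place "T_tool_cam" (4x4, takes a point from camera to tool coordinates, whose origin is the TCP and whose axes are the flange's). Camera axes: x right, y up, looking along -z (the intrinsics and any distortion apply to the point x, -y, -z); pixel columns grow to the right and rows downward; lengths in mm; the calibration is good to about 2 mm. A picture is of the moment at which its call begins: read the wrist's pose just before it. camera_info takes no time and is no camera call.
- ticket.close_job(): hands the job in; it is judged then, once.
The state is a dict: "t": time; "joint_positions": joint angles; "dq": joint speeds; "tau": joint torques, N m; "ee_pos": TCP position; "eef_rot": TCP orientation; "wrist_force": force on the tool from outside, world axes, zero at the start; "ft_torque": the same for the moment, N m; "gripper_width": opening from 0.0 (shut) to 1.0 (fully open); "grip_force": force on a finger pad.
Only numpy, scipy, OpenCV 4.12 (cv2) and the standard library are available. Lean on these libraries where they do the work, as an engineer would, in place of code of your own. Each camera call takes 0.05 s, during which the arm holds its last target. There are 200 camera calls.

## Working session

There is one attempt and no reset: what is moved stays moved. The work goes in short steps, Python scripts to look and compute and a shell command to move; the robot and the scene stay as the last step left them, time stands still between calls to the robot, and variables do not carry over. Pictures are saved under pics/ and viewed, at most 10 in all, crops included, and the job is handed in when it is done.

```bash
mkdir -p pics; python3 - <<'E'
from plant import *
import cv2, numpy as np
np.set_printoptions(precision=3,suppress=True)
for n in("top","scene"):
    cv2.imwrite(f"pics/{n}0.png",camera(n)[:,:,::-1]); i=camera_info(n); print(n,{k:(np.array(v) if k=="T" else v) for k,v in i.items()})
print(camera_info("wrist")); s=get_state(); print(s)
E
```

```text
top {'fx': 462.12694573941945, 'fy': 462.12694573941945, 'cx': 316.0790030480285, 'cy': 242.66162868477429, 'T': array([[   0.012,    0.977,   -0.214,  251.803],
       [  -1.   ,    0.012,   -0.002,  -10.377],
       [   0.001,    0.214,    0.977, 1277.58 ],
       [   0.   ,    0.   ,    0.   ,    1.   ]])}
scene {'fx': 468.1237987915879, 'fy': 468.1237987915879, 'cx': 309.37375740653215, 'cy': 238.46050620588343, 'T': array([[   0.736,   -0.524,    0.428,  969.041],
       [   0.676,    0.585,   -0.448, -513.28 ],
       [  -0.015,    0.619,    0.785,  985.405],
       [   0.   ,    0.   ,    0.   ,    1.   ]])}
{'fx': 343.6401218597309, 'fy': 343.6401218597309, 'cx': 321.6399582778805, 'cy': 233.49567761274056, 'T_tool_cam': array([[-0.001,  0.953,  0.303, 82.266],
       [ 1.   ,  0.001,  0.001, -0.557],
       [ 0.001,  0.303, -0.953, 18.991],
       [ 0.   ,  0.   ,  0.   ,  1.   ]])}
{'t': 0.1, 'joint_positions': array([ 1.552,  0.502, -0.427,  1.551,  0.221,  1.138, -0.21 ]), 'dq': array([-0.   , -0.003, -0.001, -0.003, -0.001, -0.   , -0.002]), 'tau': array([ -0.011, -56.788,  -5.839, -27.992,  -0.069,   0.024,   0.   ]), 'ee_pos': array([ 180.58 , -624.085,  403.775]), 'eef_rot': array([-3.14 , -0.   ,  0.282]), 'wrist_force': array([-0.206,  0.021,  0.433]), 'ft_torque': array([0.003, 0.025, 0.012]), 'grip_force': 0.0, 'gripper_width': 1.001055858809743}
```

View pics/top0.png

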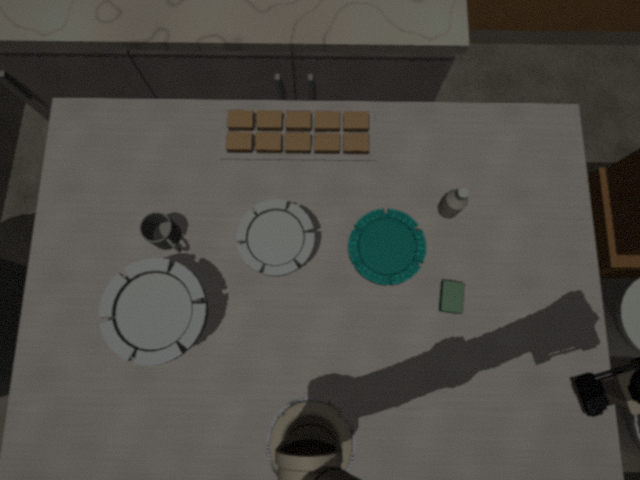

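View pics/scene0.png

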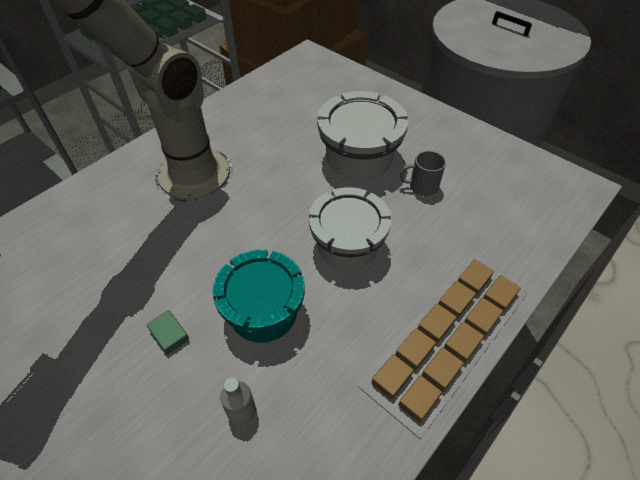

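Candidates in the top view are a turquoise tub (387,246), a large white tub (153,310) and a small white tub (277,238). The target is not turquoise and is the smaller of its colour, so it should be the white tub at (277,238). I'll confirm that with a crop and measure it.

```bash
cat > h.py <<'E'
import numpy as np, cv2
from plant import *
np.set_printoptions(precision=2,suppress=True)
def ray(n,uv,z,T=None):
    i=camera_info(n); T=np.array(i["T"]) if T is None else T
    uv=np.atleast_2d(uv).astype(float)
    d=np.c_[(uv[:,0]-i["cx"])/i["fx"],-(uv[:,1]-i["cy"])/i["fy"],-np.ones(len(uv))]@T[:3,:3].T
    return T[:3,3]+d*((z-T[2,3])/d[:,2])[:,None]
def proj(n,P,T=None):
    i=camera_info(n); T=np.array(i["T"]) if T is None else T
    p=(np.atleast_2d(P)-T[:3,3])@T[:3,:3]
    return np.c_[i["cx"]-i["fx"]*p[:,0]/p[:,2],i["cy"]+i["fy"]*p[:,1]/p[:,2]]
E
python3 - <<'E'
from h import *
a=cv2.imread("pics/top0.png")[190:285,225:330]; b=cv2.imread("pics/scene0.png")[180:275,300:405]
c=np.hstack([a,b]); c=cv2.resize(c,None,fx=3.8,fy=3.8,interpolation=cv2.INTER_CUBIC)
cv2.imwrite("pics/crop1.png",np.clip(c*1.3,0,255).astype(np.uint8))
for n,(u,v) in (("top",(277,238)),("scene",(350,218))):
    im=cv2.imread(f"pics/{n}0.png"); g=im.min(2); print(n,[int(g[v,x]) for x in range(u-60,u+60,4)])
    print(ray(n,(u,v),108))
E
```

```text
top [95, 91, 95, 92, 93, 101, 102, 83, 99, 102, 98, 105, 106, 104, 103, 104, 103, 103, 104, 105, 102, 104, 91, 101, 96, 49, 74, 93, 92, 95]
[[519.63  93.6  108.  ]]
scene [138, 135, 136, 134, 134, 153, 153, 138, 156, 157, 157, 154, 154, 153, 154, 154, 151, 154, 152, 153, 154, 156, 145, 91, 100, 94, 139, 137, 134, 137]
[[522.4 101.1 108. ]]
```

View pics/crop1.png

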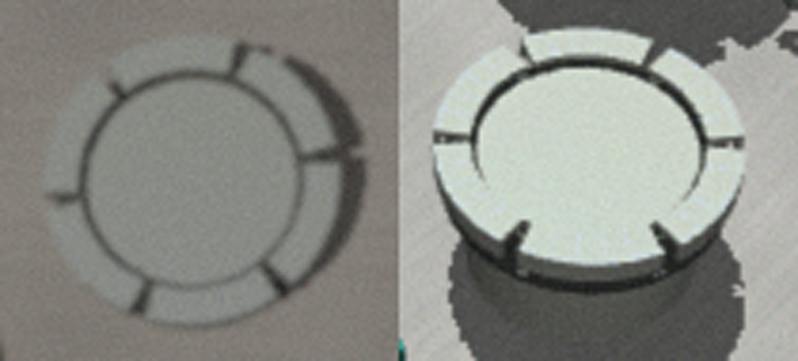

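The crop confirms it: the small white tub, with six gaps visible in both views. Next I'll cast the gap pixels to z=116 to get the centre and section angles.

```bash
python3 - <<'E'
from h import *
def fit(P):
    A=np.c_[2*P[:,:2],np.ones(len(P))]; s=np.linalg.lstsq(A,(P[:,:2]**2).sum(1),rcond=None)[0]; return s[:2],np.sqrt(s[2]+s[:2]@s[:2])
t=np.array([(240,60),(330,155),(275,278),(143,295),(65,197),(117,88)])/3.8+[225,190]
s=np.array([(525,50),(652,52),(725,142),(662,238),(515,240),(452,138)],float)-[400,0]; s=s/3.8+[300,180]
R=[]
for n,q in(("top",t),("scene",s)):
    P=ray(n,q,114); c,r=fit(P); a=np.degrees(np.arctan2(P[:,1]-c[1],P[:,0]-c[0])); print(n,c,r,np.sort(a%60),np.hypot(*(P[:,:2]-c).T)); R.append((c,np.median(a%60)))
C=(R[0][0]+R[1][0])/2; g=(R[0][1]+R[1][1])/2; print(C,g)
print("panel centre top",ray("top",np.array([192,180])/3.8+[225,190],108))
for k in range(6):
    a=np.radians(g+30+60*k); print(k,np.degrees(a),C+89*np.array([np.cos(a),np.sin(a)]))
print("others: bottle,mug,soap,big",ray("top",[(457,195),(160,225),(452,297),(153,310)],100)[:,:2])
# vertical extents of big tub
print(get_state()["ee_pos"])
E
```

```text
top [521.01  92.42] 88.44214561311523 [36.58 38.09 38.81 41.11 42.58 42.83] [88.21 90.8  86.43 87.86 91.38 85.83]
scene [522.8   97.45] 90.30921937210051 [37.18 39.66 40.52 40.98 41.54 41.72] [90.5  92.4  88.59 89.43 93.31 87.48]
[521.9   94.93] 40.354676741810096
panel centre top [[521.26  97.47 108.  ]]
0 70.3546767418101 [551.83 178.75]
1 130.3546767418101 [464.28 162.76]
2 190.3546767418101 [434.35  78.94]
3 250.3546767418101 [491.98  11.11]
4 310.35467674181007 [579.53  27.11]
5 370.35467674181007 [609.45 110.93]
others: bottle,mug,soap,big [[ 644.94 -382.66]
 [ 552.87  403.07]
 [ 372.82 -355.38]
 [ 331.06  402.09]]
[ 180.58 -624.08  403.77]
```

```bash
python3 -m inch '0 2.9 -3.2 0 0 0 0;0 2.9 -3.2 0 0 0 0;0 2.9 -3.2 0 0 0 0;0 2.9 -3.2 0 0 0 0;0 2.9 -3.2 0 0 0 0;0 2.9 -3.2 0 0 0 0;0 2.9 -3.2 0 0 0 0;0 2.9 -3.2 0 0 0 0' 20
cat > go.py <<'E'
import sys
from h import *
# prints tool-frame shift in cm from the present pose to tips at x,y,z ; and the yaw turn to 10 deg
s=get_state(); r,p,y=s["eef_rot"]
from scipy.spatial.transform import Rotation as Q
R=Q.from_euler("xyz",[r,p,y]).as_matrix()
tip=s["ee_pos"]+178*R[:,2]
print("t",s["t"],"tip",tip,"rpy",s["eef_rot"],"F",s["wrist_force"],"dcm",R.T@(np.array([float(v) for v in sys.argv[1:4]])-tip)/10,"dyaw tool z",y-np.radians(10))
E
python3 go.py 492 11 150
```

```text
t: 0.9
ee_pos: [332.7, -312.1, 404.6]
eef_rot: [-3.142, 0.0, 0.282]
wrist_force: [0.7, 0.4, 0.4]
gripper_width: 0.352
grip_force: 0.0
t 0.9 tip [ 332.69 -312.13  226.57] rpy [-3.14  0.    0.28] F [0.68 0.35 0.45] dcm [ 24.29 -26.61   7.65] dyaw tool z 0.10714416040866051
```

```bash
python3 -m inch '0 3 -3.3 0 0 0 0;0 3 -3.3 0 0 0 0;0 3 -3.3 0 0 0 0;0 3 -3.3 0 0 0 0;0 3 -3.3 0 0 0 0;0 3 -3.3 1 0 0 0;0 3 -3.3 1 0 0 0;0 3 -3.3 1 0 0 0' >/dev/null; python3 -m inch '0 0 0 0 0 0 0.107;0 0 0 0 0 0 0;0 0 0 0 0 0 0'; python3 go.py 492 11 130; python3 - <<'E'
from h import *
from scipy.spatial.transform import Rotation as Q
s=get_state();im=camera("wrist");cv2.imwrite("pics/w1.png",im[:,:,::-1])
E
```

```text
t: 2.0
ee_pos: [489.3, 5.8, 374.4]
eef_rot: [3.141, 0.001, 0.177]
wrist_force: [0.4, -0.8, 0.6]
gripper_width: 0.003
grip_force: 0.0
t 2.0 tip [489.09   5.74 196.43] rpy [3.14 0.   0.18] F [ 0.45 -0.76  0.56] dcm [ 0.39 -0.47  6.64] dyaw tool z 0.0023065304153369326
```

View pics/w1.png

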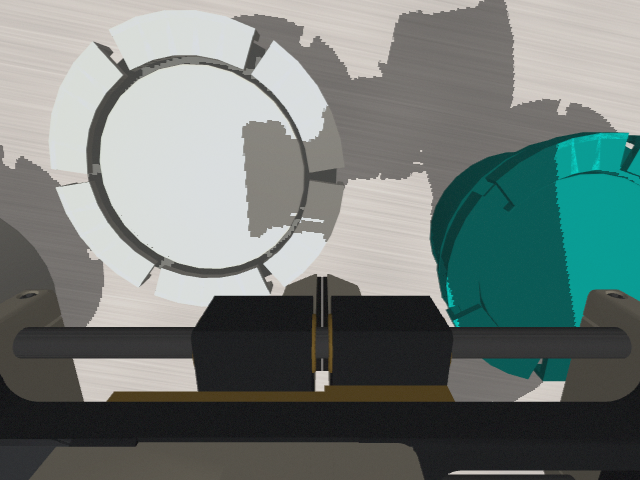

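The wrist view shows the tub's panel centred near (200,167), and gaps at (112,58), (257,55), (322,177), (267,280), (149,274) and (78,184). I'll refine the centre from this.

```bash
python3 - <<'E'
from h import *
from scipy.spatial.transform import Rotation as Q
s=get_state(); T=np.eye(4); T[:3,:3]=Q.from_euler("xyz",s["eef_rot"]).as_matrix(); T[:3,3]=s["ee_pos"]
T=T@np.array(camera_info("wrist")["T_tool_cam"])
P=ray("wrist",[(112,58),(257,55),(322,177),(267,280),(149,274),(78,184)],114,T)[:,:2]
A=np.c_[2*P,np.ones(6)]; q=np.linalg.lstsq(A,(P**2).sum(1),rcond=None)[0]; c=q[:2]
print(c,np.hypot(*(P-c).T),np.degrees(np.arctan2(*(P-c).T[::-1]))%60)
# outer/inner edges at mid-section angles, projected for open/shut heights, vs. seen brightness steps along the radius
im=cv2.imread("pics/w1.png").min(2)
for a in (10,70,130,190,250,310):
    u=np.array([np.cos(np.radians(a)),np.sin(np.radians(a))])
    r=np.arange(60,112,2); px=proj("wrist",np.c_[c+r[:,None]*u,np.full(len(r),108)],T).round().astype(int)
    print(a,[int(im[y,x]) if 0<=y<480 and 0<=x<640 else -1 for x,y in px])
E
```

```text
[520.51  98.12] [89.13 88.89 85.56 90.21 87.79 86.67] [42.36 40.04 39.99 38.6  37.62 43.26]
10 [217, 217, 217, 217, 216, 218, 213, 120, 123, 127, 217, 216, 217, 216, 217, 216, 217, 216, 217, 217, 217, 216, 192, 193, 189, -1]
70 [217, 218, 216, 218, 217, 218, 209, 66, 70, 70, 72, 217, 216, 217, 216, 216, 217, 217, 216, 216, 216, 215, 216, 216, 193, 195]
130 [218, 218, 218, 218, 217, 218, 218, 66, 67, 80, 79, 126, 217, 217, 217, 217, 218, 217, 218, 217, 218, 217, 213, 217, 109, 111]
190 [217, 218, 217, 217, 217, 218, 173, 69, 69, 89, 218, 217, 218, 217, 218, 218, 217, 217, 24, 23, 21, 23, 27, 26, 25, 24]
250 [123, 124, 124, 125, 124, 123, 96, 124, 93, 122, 123, 124, 218, 218, 218, 218, 217, 218, 217, 218, 218, 201, 194, 193, 192, 192]
310 [127, 125, 125, 126, 127, 217, 215, 73, 193, 218, 218, 218, 218, 218, 218, 217, 218, 218, 218, 218, 217, 118, 115, 111, 112, 110]
```

```bash
python3 -m inch '0 0.25 -0.7 2.5 0 0 0;0 0 0 2.5 0 0 0;0 0 0 2.4 0 0 0;0 0 0 0 0 0 0;0 0 0 0 0 0 0'; python3 go.py 490.3 13.4 122; python3 -m inch '0 0 0 0.4 0 0 0;0 0 0 0.4 0 0 0;0 0 0 0 0 0 0'; python3 go.py 490.3 13.4 114;
```

```text
t: 2.55
ee_pos: [490.7, 12.8, 301.1]
eef_rot: [3.142, 0.0, 0.174]
wrist_force: [-0.3, 0.2, 0.6]
gripper_width: 0.003
grip_force: 0.0
t 2.55 tip [490.65  12.8  123.12] rpy [3.14 0.   0.17] F [-0.34  0.21  0.6 ] dcm [-0.02 -0.07  0.11] dyaw tool z -0.000421960852832165
t: 2.85
ee_pos: [491.5, 13.4, 293.6]
eef_rot: [3.14, -0.002, 0.174]
wrist_force: [0.4, -1.2, 4.9]
gripper_width: 0.005
grip_force: 2.6
t 2.85 tip [491.91  13.29 115.65] rpy [ 3.14 -0.    0.17] F [ 0.44 -1.17  4.87] dcm [-0.16 -0.04  0.16] dyaw tool z -0.00015610359224590975
```

```bash
python3 -m inch '0 0 0 0.3 0 0 0;0 0 0 0.3 0 0 0;0 0 0 0.2 0 0 0;0 0 0 0 0 0 0;0 0 0 0 0 0 0'; python3 go.py 490.3 13.4 122
```

```text
t: 3.35
ee_pos: [491.1, 13.8, 286.0]
eef_rot: [3.14, -0.0, 0.175]
wrist_force: [-3.6, -0.3, 15.7]
gripper_width: 0.006
grip_force: 7.7
t 3.35 tip [491.18  13.54 108.03] rpy [ 3.14 -0.    0.17] F [-3.6  -0.27 15.73] dcm [-0.09  0.   -1.4 ] dyaw tool z 0.00042473979501547743
```

Section at 250° is shut, with the tip at 108 mm. Next is 310°.

```bash
python3 -m inch '0 0 0 -2 0 0 0;0 3 0 0 0 0 0;0 3 0 0 0 0 0;0 2.9 0 0 0 0 0;0 0 0 0.4 0 0 0;0 0 0 0.4 0 0 0;0 0 0 0.4 0 0 0;0 0 0 0 0 0 0'; python3 go.py 577.9 28.8 114;
```

```text
t: 4.15
ee_pos: [577.3, 29.0, 292.1]
eef_rot: [3.141, 0.002, 0.175]
wrist_force: [0.6, 1.7, 0.0]
gripper_width: 0.0
grip_force: 0.0
t 4.15 tip [576.99  28.87 114.06] rpy [3.14 0.   0.18] F [0.61 1.7  0.04] dcm [0.09 0.02 0.01] dyaw tool z 0.0004997080107489726
```

There is no contact at 114 mm, so the section at 310° was shut already. I'll leave it and go on to 10°.

```bash
python3 -m inch '0 0 0 -1.2 0 0 0;0 1.5 -2.6 0 0 0 0;0 1.5 -2.6 0 0 0 0;0 1.5 -2.5 0 0 0 0;0 0 0 0.6 0 0 0;0 0 0 0.4 0 0 0;0 0 0 0.2 0 0 0;0 0 0 0 0 0 0'; python3 go.py 608.3 112.5 114;
```

```text
t: 4.95
ee_pos: [609.1, 112.2, 293.0]
eef_rot: [3.142, 0.0, 0.174]
wrist_force: [-1.7, 1.7, 4.6]
gripper_width: 0.006
grip_force: 1.9
t 4.95 tip [609.   112.18 115.02] rpy [3.14 0.   0.17] F [-1.66  1.73  4.62] dcm [-0.06 -0.04  0.1 ] dyaw tool z -0.000718669144020162
```

```bash
python3 -m inch '0 0 0 0.3 0 0 0;0 0 0 0.3 0 0 0;0 0 0 0.2 0 0 0;0 0 0 0 0 0 0;0 0 0 0 0 0 0' >/dev/null; python3 go.py 608.3 112.5 108; python3 -m inch '0 0 0 -2 0 0 0;0 -1.5 -2.6 0 0 0 0;0 -1.5 -2.6 0 0 0 0;0 -1.5 -2.5 0 0 0 0;0 0 0 0.6 0 0 0;0 0 0 0.4 0 0 0;0 0 0 0.2 0 0 0;0 0 0 0 0 0 0'>/dev/null; python3 go.py 551.1 180.6 114;
```

```text
t 5.45 tip [609.63 111.37 108.08] rpy [ 3.14 -0.    0.17] F [-3.68 -2.37 12.22] dcm [-0.11 -0.13  0.01] dyaw tool z -0.001083583605062416
t 6.25 tip [552.2  179.3  114.18] rpy [3.14 0.   0.17] F [-0.04 -0.71 -0.23] dcm [-0.09 -0.15  0.02] dyaw tool z -0.0016970071010961874
```

```bash
python3 -m inch '0 0 0 0.3 0 0 0;0 0 0 0 0 0 0'; python3 -m inch '0 0 0 0.3 0 0 0;0 0 0 0.2 0 0 0;0 0 0 0 0 0 0;0 0 0 0 0 0 0'; python3 go.py 551.1 180.6 108
```

```text
t: 6.45
ee_pos: [552.1, 179.5, 289.0]
eef_rot: [3.141, 0.001, 0.173]
wrist_force: [-0.3, 0.3, 0.4]
gripper_width: 0.007
grip_force: 0.0
t: 6.85
ee_pos: [552.1, 180.6, 286.1]
eef_rot: [3.14, -0.001, 0.174]
wrist_force: [-3.4, -1.9, 12.9]
gripper_width: 0.001
grip_force: 6.0
t 6.85 tip [552.28 180.39 108.07] rpy [ 3.14 -0.    0.17] F [-3.41 -1.93 12.91] dcm [-0.11 -0.04  0.01] dyaw tool z -0.0001882390370444298
```

```bash
python3 -m inch '0 0 0 -2 0 0 0;0 -3 0 0 0 0 0;0 -3 0 0 0 0 0;0 -2.9 0 0 0 0 0;0 0 0 0.6 0 0 0;0 0 0 0.4 0 0 0;0 0 0 0.2 0 0 0;0 0 0 0 0 0 0'>/dev/null; python3 go.py 463.5 165.2 114;  python3 -m inch '0 0 0 0.3 0 0 0;0 0 0 0.3 0 0 0;0 0 0 0.2 0 0 0;0 0 0 0 0 0 0;0 0 0 0 0 0 0' >/dev/null; python3 go.py 463.5 165.2 108
```

```text
t 7.65 tip [464.77 165.27 114.85] rpy [3.14 0.   0.17] F [-4.72 -2.04  9.85] dcm [-0.13 -0.01  0.09] dyaw tool z -0.00043330616358902563
t 8.15 tip [465.22 165.93 108.  ] rpy [ 3.14 -0.    0.17] F [-3.57 -2.65 16.58] dcm [-0.18  0.04  0.  ] dyaw tool z 0.00016037900253199067
```

```bash
python3 -m inch '0 0 0 -2 0 0 0;0 -1.5 2.6 0 0 0 0;0 -1.5 2.6 0 0 0 0;0 -1.5 2.5 0 0 0 0;0 0 0 0.6 0 0 0;0 0 0 0.4 0 0 0;0 0 0 0.2 0 0 0;0 0 0 0 0 0 0'>/dev/null; python3 go.py 433.1 81.5 114;  python3 -m inch '0 0 0 0.3 0 0 0;0 0 0 0.3 0 0 0;0 0 0 0.2 0 0 0;0 0 0 0 0 0 0;0 0 0 0 0 0 0' >/dev/null; python3 go.py 433.1 81.5 108
```

```text
t 8.95 tip [433.49  82.91 114.51] rpy [-3.14 -0.    0.18] F [0.   1.5  0.74] dcm [-0.06  0.13  0.05] dyaw tool z 0.0017309720501468562
t 9.45 tip [433.25  82.62 107.94] rpy [ 3.14 -0.    0.18] F [-7.16 -0.04 19.7 ] dcm [-0.03  0.11 -0.01] dyaw tool z 0.0013875146595092869
```

All of them have been visited. I'll lift clear, go back to the earlier viewpoint and look.

```bash
python3 -m inch '0 0 0 -3 0 0 0;0 0 0 -3 0 0 0;0 0 0 -3 0 0 0;0 2.1 4.2 0 0 0 0;0 2.1 4.2 0 0 0 0;0 0 0 0 0 0 0;0 0 0 0 0 0 0'; python3 - <<'E'
from h import *
from scipy.spatial.transform import Rotation as Q
s=get_state(); im=camera("wrist"); cv2.imwrite("pics/w2.png",im[:,:,::-1]); cv2.imwrite("pics/top2.png",camera("top")[:,:,::-1])
T=np.eye(4); T[:3,:3]=Q.from_euler("xyz",s["eef_rot"]).as_matrix(); T[:3,3]=s["ee_pos"]
T=T@np.array(camera_info("wrist")["T_tool_cam"]); im=im.min(2); c=np.array([520.7,97.2])
for a in (10,70,130,190,250,310):
    u=np.array([np.cos(np.radians(a)),np.sin(np.radians(a))])
    r=np.arange(60,112,2); px=proj("wrist",np.c_[c+r[:,None]*u,np.full(len(r),108)],T).round().astype(int)
    print(a,[int(im[y,x]) if 0<=y<480 and 0<=x<640 else -1 for x,y in px])
E
```

```text
t: 10.15
ee_pos: [489.3, 5.6, 374.2]
eef_rot: [-3.14, 0.001, 0.172]
wrist_force: [0.1, 0.1, 0.5]
gripper_width: 0.006
grip_force: 0.0
10 [215, 216, 216, 216, 217, 216, 211, 121, 89, 216, 216, 216, 215, 216, 216, 217, 216, 215, 215, 215, 216, 191, 193, 192, 186, -1]
70 [215, 217, 215, 216, 217, 216, 216, 203, 72, 110, 216, 216, 217, 215, 215, 215, 216, 216, 216, 214, 216, 215, 192, 193, 193, 195]
130 [216, 216, 215, 216, 216, 216, 215, 200, 78, 127, 216, 216, 216, 216, 216, 216, 216, 216, 216, 216, 216, 205, 111, 111, 110, 109]
190 [216, 216, 216, 217, 217, 217, 122, 85, 88, 216, 217, 216, 216, 216, 217, 216, 216, 216, 20, 19, 23, 26, 22, 22, 24, 23]
250 [122, 122, 123, 121, 122, 111, 124, 107, 186, 216, 216, 217, 216, 217, 216, 216, 216, 218, 216, 217, 200, 199, 194, 192, 193, 190]
310 [125, 125, 124, 126, 156, 212, 77, 116, 216, 215, 216, 217, 216, 217, 215, 216, 217, 217, 216, 215, 108, 109, 114, 110, 109, 110]
```

View pics/w2.png

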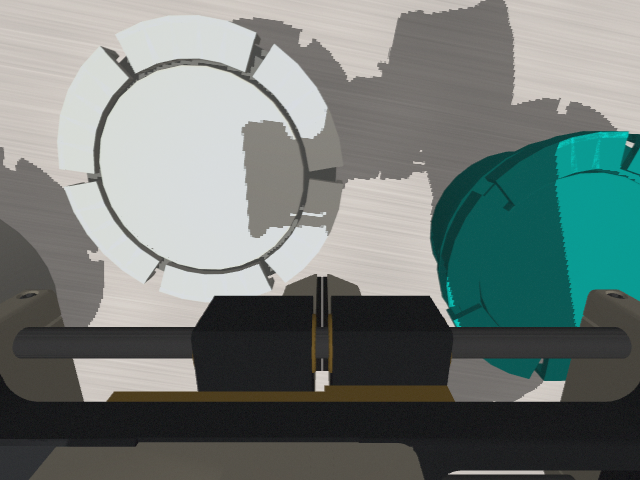

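The groove now looks uniform all round and the tub has not moved. As a check, I'll press 310° gently, since I only touched down to 114 mm there.

```bash
python3 -m inch '0 3 -0.25 0 0 0 0;0 3 -0.25 0 0 0 0;0 3.1 -0.25 0 0 0 0;0 0 0 3.5 0 0 0;0 0 0 3.5 0 0 0;0 0 0 0 0 0 0;0 0 0 0.7 0 0 0;0 0 0 0 0 0 0'; python3 -m inch '0 0 0 0.3 0 0 0;0 0 0 0.3 0 0 0;0 0 0 0.3 0 0 0;0 0 0 0.2 0 0 0;0 0 0 0 0 0 0'; python3 go.py 577.9 28.8 108
```

```text
t: 11.05
ee_pos: [577.4, 30.3, 298.6]
eef_rot: [-3.142, -0.001, 0.176]
wrist_force: [0.0, -0.5, -0.8]
gripper_width: 0.003
grip_force: 0.0
t: 11.55
ee_pos: [577.2, 29.4, 286.5]
eef_rot: [-3.142, 0.0, 0.175]
wrist_force: [0.2, -0.1, 0.1]
gripper_width: 0.006
grip_force: 0.0
t 11.55 tip [577.15  29.39 108.5 ] rpy [-3.14  0.    0.17] F [ 0.16 -0.08  0.06] dcm [0.06 0.07 0.05] dyaw tool z 0.00014153828402976854
```

The tip reached 108.5 mm with no contact, so 310° is shut. I'll retreat and take a final scene look.

```bash
python3 -m inch '0 0 0 -4 0 0 0;0 0 0 -4 0 0 0;0 0 0 -4 0 0 0;0 0 4.5 0 0 0 0;0 0 4.5 0 0 0 0;0 0 4.5 0 0 0 0;0 0 4.5 0 0 0 0;0 0 0 0 0 0 0'; python3 -m inch '0 0 4.5 0 0 0 0;0 0 4.5 0 0 0 0;0 0 0 0 0 0 0'>/dev/null; python3 - <<'E'
from h import *
b=cv2.cvtColor(camera("scene"),cv2.COLOR_RGB2BGR); a=cv2.imread("pics/scene0.png")
c=np.hstack([x[180:275,300:405] for x in(a,b)])
cv2.imwrite("pics/fin.png",np.clip(cv2.resize(c,None,fx=3.8,fy=3.8,interpolation=cv2.INTER_CUBIC)*1.1,0,255).astype(np.uint8))
E
```

```text
t: 12.35
ee_pos: [608.5, -157.1, 405.9]
eef_rot: [3.137, 0.001, 0.163]
wrist_force: [-0.2, -1.2, -0.2]
gripper_width: 0.007
grip_force: 0.0
```

View pics/fin.png

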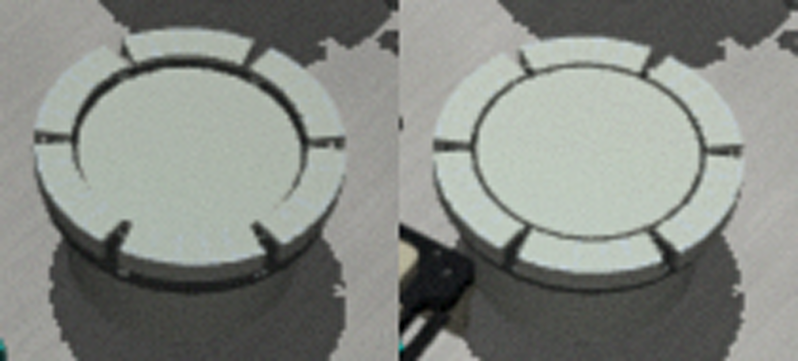

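The right half (after) shows an even, thin groove round the whole panel at about (590,150). All six sections are flush and the tub is unmoved.

```bash
python3 -m inch '0 0 0 0 0 0 0;0 0 0 0 0 0 0;0 0 0 0 0 0 0;0 0 0 0 0 0 0' ; python3 -c "
from plant import ticket; print(ticket.close_job())"
```

```text
t: 13.1
ee_pos: [624.5, -235.1, 407.0]
eef_rot: [3.142, -0.0, 0.177]
wrist_force: [0.5, -1.4, 0.3]
gripper_width: 0.004
grip_force: 0.0
the job is handed in; nothing more can be done
None
```

All six rim sections of the small white tub are shut flush with the lid's middle (one already was); the tub stands where it was, the bottle, mug and soap bar were left alone, and the job was handed in at about 13 s.

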